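Raise the extension stand and hang the sound mouldings

ROBOT

A 7-joint arm with a two-finger parallel gripper is mounted at the origin on a cart in front of the work surface, level with it; the furniture and walls round the work are solid. World frame = base frame: x ahead of the robot, y to its left, z up, the work surface at z = 0. Lengths are in m, angles in rad, forces in N, time in s.
With the tool pointing down it reaches from about 0.425 to 1.025 m from the base axis. Payload 9.4 kg.
Tool frame: the origin (TCP) lies at the very end of the fingers, on their centre line; the grasp point (between the pads) lies 19 mm behind it; z points along the fingers, y is the direction in which the jaws open and shut (so a half turn about z gives the same grasp; the last joint's range is limited). The gripper opens to 93 mm and grips with 3 to 60 N. Pads are 15 mm wide; open, the fingers measure 128 mm over their backs; the gripper's body (75 mm by 188 mm) begins 65 mm behind the grasp point.
Start: joints at [-1.28, 0.599, -0.003, 1.599, 0.002, 0.943, -0.08], TCP at [0.261, 0.677, 0.219] pointing down, gripper open.
Joint ranges: [-2.57, 2.57], [-0.35, 1.97], [-1.29, 1.29], [0.11, 2.56], [-1.05, 4.19], [0.11, 1.86], [-2.63, 2.63]. Speed limits (rad/s): [2.22, 2.22, 3.01, 3.01, 3.14, 3.14, 3.14].

INTERFACE

Orientations are given as a unit quaternion [x, y, z, w].
In Python, from station import r gives the robot as it stands. The module is installed in compiled form; this text tells all that it offers.
- The arm moves only by the tool play_rows, never from a script. Its argument "plan" is text: rows parted by semicolons, each of 5 numbers parted by spaces: the shift along the world's x, y, z as a fraction of full scale, then the turn about the world's z as a fraction of full scale, then the gripper's target within -1 to 1 (shut at 1, half-way at 0, fully open at -1). A call has 1 to 10 rows; each row is the pose to reach, as a shift and turn from the pose measured when the call began; what a row does not reach only later rows make up. Full scale, the value 1, is 0.2 m for a shift and 60 degrees for a turn. A row lasts 1/10 s, in which the tool goes at most 50 mm and 8.59 degrees, less where a joint would pass 70% of its speed; a pose out of reach is approached as far as the arm can. A call with a number of a shift or a turn outside -1 to 1 is refused whole. A call with a gripper value outside its range is refused whole. The fingers move at their own pace and stop on an object; "grip_force" is the grip in N (left out, the last holds). Time passes only in rows, so rows that repeat a pose let the fingers close. It gives the time, the measured TCP pose, the force and the opening at its end, in the units of the state.
- r.get_obs(): the state, without advancing time (a new reading comes with each control period).
- r.camera(name): name is "scene" or "top"; returns a dict with "frame" (384x512x3 uint8, red, green, blue), "intrinsics" (3x3 intrinsics, pixels), "R" (3x3) and "t" (3): a world point X has camera coordinates R X + t. Camera axes: x right, y down, z forward; pixel columns grow to the right and rows downward; lengths in m; the calibration is good to about 2 mm. A picture is of the moment at which its call begins. There is no depth.
- r.close_job(): hands the job in, once; it reports no verdict.
The state is a dict: "clock": time; "joints": joint angles; "joint_vel": joint speeds; "tau": joint torques, N m; "eef_pos": TCP position; "orientation": TCP orientation; "force": force on the tool from outside, world axes, zero at the start; "moment": the same for the moment, N m; "opening": finger opening in m.
Only numpy, scipy, OpenCV 4.12 (cv2) and the standard library are available. Lean on these libraries where they do the work, as an engineer would, in place of code of your own. Each camera call takes 0.05 s, during which the arm holds its last target. There are 200 camera calls.

TASK

Before picking up any bracket, raise the sliding section of the stand by its grip until its pawl has passed the topmost rung, then lower it so that the pawl seats on that rung, and let go. Then sort the moulded brackets: hang every sound one by its eye on the pegs, one to a peg, and put every short shot (leg too short, or eye not closed) in the reject tray. Leave the jar, the weight and the stopwatch where they are.

Things in the scene. Friction and masses are not known exactly. Their poses are not given: they have to be found in the camera images.
- bracket0_mid (a point): sound white moulded bracket (60 g), upright: leg 34 wide (its y), 8 thick (x), 96 tall, on a foot 40 wide, 8 thick, toe reaching 34 to -x, heel 16 to +x of the leg's mid-plane. A square eye 22 x 22 goes through the leg along x, with 13 of leg above it, 6 beside it. Starts toe to the robot within 0.8 rad. Point: centre of the leg, 48 above the underside. May be absent. Lengths in mm
- bracket0_eye (a point): centre of the eye of bracket0, 24 mm above bracket0_mid along its z; same axes
- bracket1_mid (a point): sound white moulded bracket (60 g), upright: leg 34 wide (its y), 8 thick (x), 96 tall, on a foot 40 wide, 8 thick, toe reaching 34 to -x, heel 16 to +x of the leg's mid-plane. A square eye 22 x 22 goes through the leg along x, with 13 of leg above it, 6 beside it. Starts toe to the robot within 0.8 rad. Point: centre of the leg, 48 above the underside. May be absent. Lengths in mm
- bracket1_eye (a point): centre of the eye of bracket1, 24 mm above bracket1_mid along its z; same axes
- bracket2_mid (a point): sound white moulded bracket (60 g), upright: leg 34 wide (its y), 8 thick (x), 96 tall, on a foot 40 wide, 8 thick, toe reaching 34 to -x, heel 16 to +x of the leg's mid-plane. A square eye 22 x 22 goes through the leg along x, with 13 of leg above it, 6 beside it. Starts toe to the robot within 0.8 rad. Point: centre of the leg, 48 above the underside. May be absent. Lengths in mm
- bracket2_eye (a point): centre of the eye of bracket2, 24 mm above bracket2_mid along its z; same axes
- bracket3_mid (a point): white moulded bracket of the same foot and leg width and thickness as the sound ones, standing upright with the toe to its own -x, but a short shot: the leg ends 52 above the underside, below where the eye would be. This point: centre of the leg, 26 above the underside. May be absent. Lengths in mm
- bracket4_mid (a point): white moulded bracket of the same foot and leg width and thickness as the sound ones, standing upright with the toe to its own -x, but a short shot: the leg ends 74 above the underside, so that the eye is an open fork (two prongs 6 wide from 61 up to 74, 22 apart) with no strip over it. This point: on the leg's centre line, 37 above the underside. May be absent. Lengths in mm
- stand: fixed extension stand: grey foot plate 150 x 250 x 12, two square stiles 75 either side of the middle, 210 tall, four round rungs (10 diameter) between them, tops 29, 69, 109, 149 above the worktop. Origin on the worktop under the middle of the sliding section (stiles and rungs 22 behind it, to +x); -x is the front, towards the robot, y along the rungs. Lengths in mm
- fly (a joint): height (m) of the stand's sliding section above its lowest position: an aluminium cross bar 270 long, 16 x 20, with four pegs and a grip, sliding up and down on the stiles. 0.56 kg, little friction; let go, it falls until its pawl lands on a rung. Seated on a rung it reads about 0.039, 0.079 or 0.119 (topmost); lowest 0, end stop 0.146
- pawl (a joint): gravity pawl at the bottom middle of the sliding section, rad: 0 = nose level over the rungs, held by its heavy tail. Rising past a rung turns the nose down (to about 1.2); it falls back to 0 by itself once the section is about 16 mm above its seat on that rung. It turns no other way, so it carries the section when lowered, which cannot come down past a rung
- grip (a point): centre of the black ribbed lifting grip on top of the bar's middle: 14 thick (x), 40 long (y, along the bar), 30 tall, clear all round above the bar, whose top is 15 below this point; moves with the section. Axes as the stand's; 161 above the worktop at joint value 0. Lengths in mm
- peg0 (a point): point on the axis of a steel peg, 8 diameter, 112.5 along the bar (y) from its middle. The peg sticks out of the bar to -x, sloping up 10 degrees; this point is 24 in front of the bar's face, the round tip 26 farther to -x and 4 higher. Axes as the stand's; 139 above the worktop at joint value 0; moves with the section. Lengths in mm
- peg1 (a point): point on the axis of a steel peg, 8 diameter, 37.5 along the bar (y) from its middle. The peg sticks out of the bar to -x, sloping up 10 degrees; this point is 24 in front of the bar's face, the round tip 26 farther to -x and 4 higher. Axes as the stand's; 139 above the worktop at joint value 0; moves with the section. Lengths in mm
- peg2 (a point): point on the axis of a steel peg, 8 diameter, -37.5 along the bar (y) from its middle. The peg sticks out of the bar to -x, sloping up 10 degrees; this point is 24 in front of the bar's face, the round tip 26 farther to -x and 4 higher. Axes as the stand's; 139 above the worktop at joint value 0; moves with the section. Lengths in mm
- peg3 (a point): point on the axis of a steel peg, 8 diameter, -112.5 along the bar (y) from its middle. The peg sticks out of the bar to -x, sloping up 10 degrees; this point is 24 in front of the bar's face, the round tip 26 farther to -x and 4 higher. Axes as the stand's; 139 above the worktop at joint value 0; moves with the section. Lengths in mm
- tray: fixed open grey plastic reject tray 160 (x) x 200 (y) x 28 tall, walls and floor 4; origin at the centre of its underside.
- jar: bystander: lidded jar 54 diameter, 75 tall; origin under its centre
- weight: bystander: slotted steel weight 46 diameter, 28 tall; origin under its centre
- watch: bystander: black stopwatch 70 x 58 x 18; origin under its centre
Mind the look-alikes: they are no part of the job. Leave any orange or yellow look-alike of the part that bears bracket0_mid alone. Leave any blue or red look-alike of the part that bears bracket1_mid alone.

How it is judged:
By the outcome, as a careful person would: the job done as asked, in the order asked, and still so for the second after the job is handed in, with the robot touching nothing.
Of bracket0, bracket1, bracket2 only 2 to 3 are there at a start; the rules pass over those that are not, and their reading is None.
Of bracket3, bracket4 only 1 to 2 are there at a start; the rules pass over those that are not, and their reading is None.
At some moment in a run one of bracket0, bracket1, bracket2, bracket3, bracket4 may be knocked a few centimetres aside while the robot is not near it.
It also fails if it takes over 210 s, if anything falls off the work surface, if the arm or the gripper's body presses on something with over 40 N, if the wrist force passes 120 N, or if a joint passes its speed limit or range.

## Working session

There is one attempt and no reset: what is moved stays moved. The work goes in short steps, Python scripts to look and compute and a tool call to move; the robot and the scene stay as the last step left them, time stands still between calls to the robot, and variables do not carry over. Pictures are saved under pics/ and viewed, on a budget of 14 in all, crops included, one or two more only if the job needs it, and the job is handed in when it is done.

Besides the shell and the picture viewer there is one more tool, called after "Call:" as name(argument=value, ...) on one line, values as JSON. play_rows: Moves the arm, as the interface text tells. Shift numbers are shares of 0.2 m and turn numbers shares of 60 degrees, none past 1 either way. Its arguments: {"type":"object","properties":{"plan":{"type":"string"},"grip_force":{"type":"number"}},"required":["plan"]}

```bash
mkdir -p pics; cat > h.py <<'E'
from station import r
import cv2, numpy as np
def snap(name,fn,crop=None,scale=1):
    c=r.camera(name); np.savez(f'{name}.npz',**{k:np.array(v) for k,v in c.items()})
    f=c['frame'][:,:,::-1]
    if crop: u0,v0,u1,v1=crop; f=f[v0:v1,u0:u1]
    if scale!=1: f=cv2.resize(f,None,fx=scale,fy=scale,interpolation=cv2.INTER_CUBIC)
    cv2.imwrite('pics/'+fn,f); return c
def load(name): return dict(np.load(f'{name}.npz'))
def proj(c,X):
    X=np.atleast_2d(X); p=(c['R']@X.T).T+c['t']; q=(c['intrinsics']@p.T).T; return q[:,:2]/q[:,2:]
def back(c,u,v,z):
    d=c['R'].T@np.linalg.inv(c['intrinsics'])@np.array([u,v,1.]); o=-c['R'].T@c['t']
    return o+d*(z-o[2])/d[2]
E
python3 - <<'E'
from h import *
for n in('scene','top'):
    c=snap(n,n+'0.png',scale=1.5); print(n,-c['R'].T@c['t'],c['R'].tolist(),c['intrinsics'][0])
print(r.get_obs())
E
```

```text
scene [-0.26613056 -0.75756465  1.02549316] [[0.5912647327297558, -0.8064398103141083, -0.007800523735983109], [-0.5150232575967421, -0.3701257363975773, -0.7731480992608021], [0.6206102319205271, 0.4611526554154237, -0.6341775527711885]] [455.62675632   0.         254.55503174]
top [ 0.31364485 -0.14138432  1.48032726] [[0.02797551741251486, -0.9995727375053709, 0.008468344674191984], [-0.980541756611081, -0.02908766671232841, -0.1941436869622285], [0.19430706103370854, -0.0028722954672786355, -0.9809365504206635]] [438.7370983   0.        257.9244418]
{'clock': 0.1, 'joints': array([-1.27969629,  0.60005064, -0.00253266,  1.60004121,  0.00179796,
        0.94287373, -0.07978346]), 'joint_vel': array([-1.50017345e-03,  2.35645889e-05, -1.13172624e-05, -4.04640934e-03,
       -7.94598178e-04, -1.47456910e-04, -1.39083421e-03]), 'tau': array([ 5.47315751e-03, -7.66561389e+01,  1.50243714e+00, -2.52929735e+01,
       -5.23025938e-02,  1.37074964e-02,  4.72124918e-05]), 'eef_pos': array([0.26054893, 0.67610912, 0.21784557]), 'orientation': array([ 1.82833227e-01,  9.83143703e-01, -6.82854753e-04, -5.95706242e-05]), 'force': array([-0.12463941, -0.34721492, -0.10632008]), 'moment': array([-0.00669452, -0.00804456,  0.02539735]), 'opening': 0.0931836979807665}
```

View pics/scene0.png

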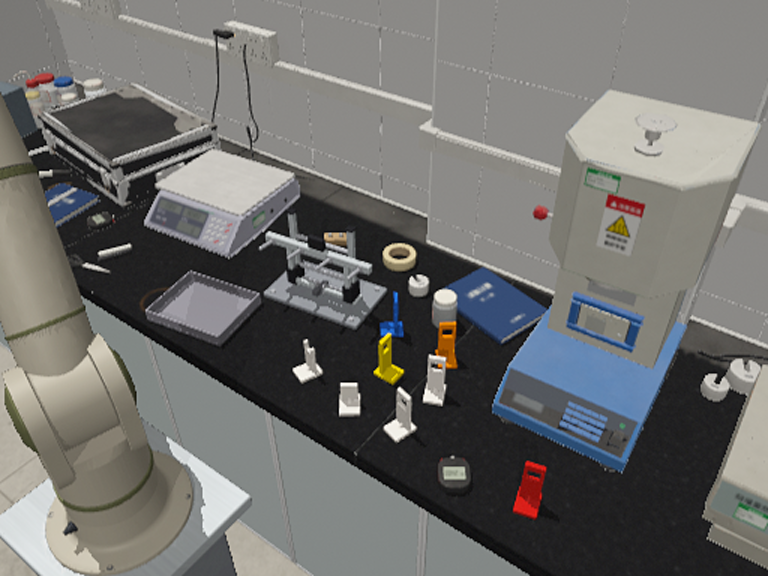

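View pics/top0.png

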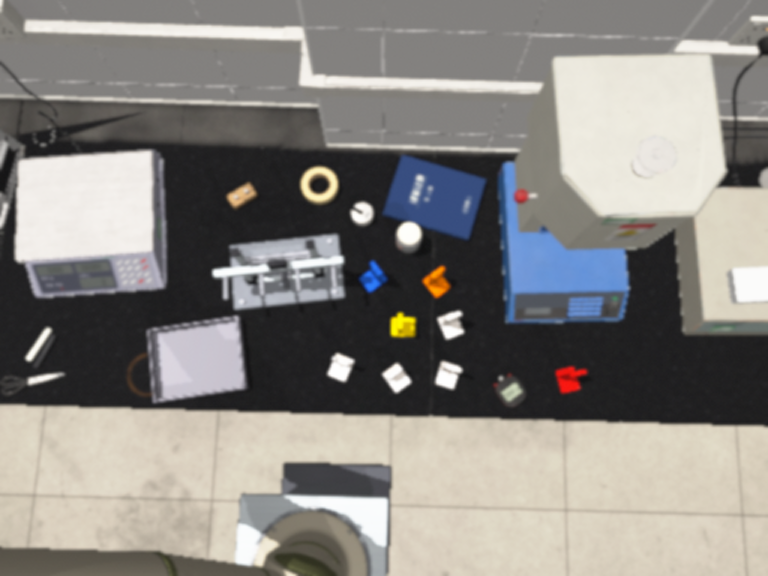

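The scene shows four white brackets, at about (308,365), (349,398), (400,415) and (434,380) in the 1.5x picture. The stand is near (320,275) and the tray near (203,305). I'll zoom in next.

```bash
python3 - <<'E'
from h import *
def up(n,x0,y0,x1,y1,s,fn):
    f=load(n)['frame'][y0:y1,x0:x1,::-1]; cv2.imwrite('pics/'+fn,cv2.resize(f,None,fx=s,fy=s,interpolation=cv2.INTER_CUBIC))
up('scene',165,135,325,300,3.6/1,'s1.png') if 0 else None
a=load('scene')['frame'][215:300,185:310,::-1]; b=load('scene')['frame'][135:225,165:290,::-1]
cv2.imwrite('pics/s1.png',np.vstack([cv2.resize(b,None,fx=3.4,fy=3.4,interpolation=3-1),cv2.resize(a,None,fx=3.4,fy=3.4,interpolation=2)]))
up('top',135,150,320,270,4.3,'t1.png')
E
```

```text
(no output)
```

View pics/s1.png

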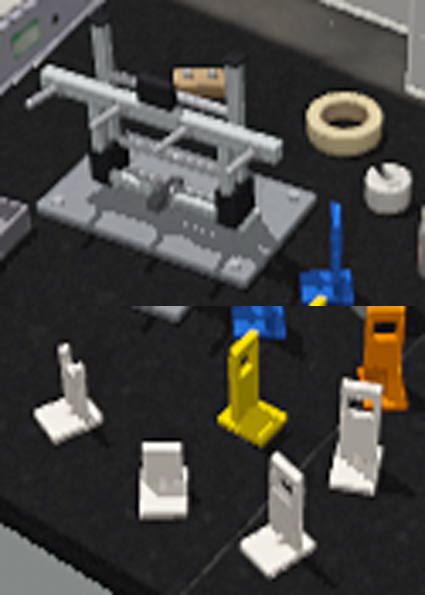

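View pics/t1.png

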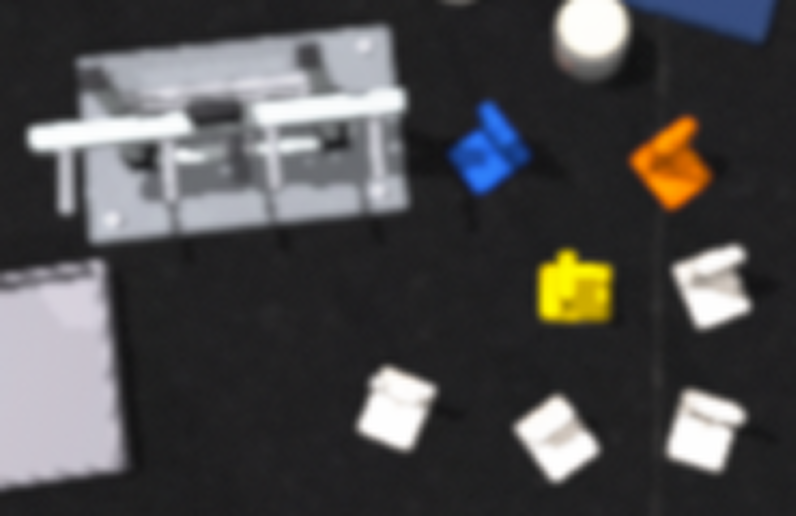

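The scene crop shows the fork short shot (top crop (398,408)), the stubby short shot (557,440), and two sound brackets at (705,430) and (710,287). The bar ends are at (30,138) and (405,101) and the grip at (215,108). Next I fit the poses by silhouette.

```bash
cat > fit.py <<'E'
from h import *
from scipy.optimize import minimize
def box(x0,x1,y0,y1,z0,z1): return np.array([[x,y,z] for x in(x0,x1) for y in(y0,y1) for z in(z0,z1)])
def parts(kind):
    P=[box(-.034,.016,-.02,.02,0,.008)]
    if kind=='short': P.append(box(-.004,.004,-.017,.017,0,.052))
    else:
        P.append(box(-.004,.004,-.017,.017,0,.061)); h=.096 if kind=='sound' else .074
        P+= [box(-.004,.004,-.017,-.011,.06,h),box(-.004,.004,.011,.017,.06,h)]
        if kind=='sound': P.append(box(-.004,.004,-.017,.017,.083,.096))
    return P
S=8
def sil(c,P,p,roi):
    x,y,a=p; R=np.array([[np.cos(a),-np.sin(a),0],[np.sin(a),np.cos(a),0],[0,0,1]])
    u0,v0,w,h=roi; m=np.zeros((h*S,w*S),np.uint8)
    for b in P:
        q=(proj(c,b@R.T+[x,y,0])-[u0,v0]+.5)*S
        cv2.fillConvexPoly(m,cv2.convexHull(np.round(q).astype(np.int32)),255)
    return cv2.resize(m,(w,h),interpolation=cv2.INTER_AREA)/255.
def white(c):
    f=c['frame'].astype(float); return np.clip((f.min(2)-40)/110,0,1)
def fit(cams,kind,x,y,yaws=np.arange(-.9,.91,.3),r=40):
    P=parts(kind); rois=[];W=[]
    for c in cams:
        u,v=proj(c,[x,y,.04])[0].astype(int); rois.append((u-r//2,v-r//2,r,r)); W.append(white(c)[v-r//2:v+r-r//2,u-r//2:u+r-r//2])
    f=lambda p:sum(((sil(c,P,p,ro)-w)**2).sum() for c,ro,w in zip(cams,rois,W))
    best=None
    for a in yaws:
        o=minimize(f,[x,y,a],method='Nelder-Mead',options=dict(initial_simplex=[[x,y,a],[x+.01,y,a],[x,y+.01,a],[x,y,a+.25]],xatol=2e-4,fatol=1e-3))
        if best is None or o.fun<best.fun: best=o
    return best.x,best.fun
E
python3 - <<'E'
from fit import *
t=load('top');s=load('scene'); T=lambda u,v:(135+u/4.3,150+v/4.3)
for k,u,v in (('fork',398,408),('short',557,440),('sound',705,430),('sound',710,287)):
    g=back(t,*T(u,v),.008)
    p,f=fit([t,s],k,g[0],g[1]); print(k,np.round(p,4),round(f,2),[ (n,np.round(fit([c],k,p[0],p[1],[p[2]])[0],4)) for n,c in (('t',t),('s',s))])
for nm,u,v in (('yellow',575,290),('orange',670,165),('blue',488,160),('trayc1',105,262),('trayc2',128,470)):print(nm,np.round(back(t,*T(u,v),.02),3))
# bar/grip
for n,u,v,z in (('barL',30,138,.146),('barR',405,101,.146),('grip',215,105,.176)): print(n,back(t,*T(u,v),z))
# plate corners
Q=[back(t,*T(u,v),.012) for u,v in((78,60),(390,25),(410,208),(92,243))]; print(np.round(Q,4),np.mean(Q,0))
# scene plate corners,s1 crop: top panel orig=165+u/3.4,135+v/3.4
B=lambda u,v:(165+u/3.4,135+v/3.4)
for u,v in((38,205),(245,280),(318,195)): print(back(s,*B(u,v),.012))
for h in (0,.02,.039): print(h,back(s,*B(157,76),.176+h),back(t,*T(215,105),.176+h))
E
```

```text
fork [ 0.4367 -0.0504 -0.3809] 45.42 [('t', array([ 0.4383, -0.0489, -0.3543])), ('s', array([ 0.4367, -0.0504, -0.3802]))]
short [ 0.4153 -0.1674  0.6629] 66.23 [('t', array([ 0.417 , -0.166 ,  0.6624])), ('s', array([ 0.4152, -0.1679,  0.6479]))]
sound [ 0.4268 -0.2888 -0.2861] 87.26 [('t', array([ 0.4296, -0.2869, -0.234 ])), ('s', array([ 0.4267, -0.2888, -0.2881]))]
sound [ 0.5383 -0.2877  0.4194] 88.77 [('t', array([ 0.5387, -0.2857,  0.4476])), ('s', array([ 0.5378, -0.2883,  0.4257]))]
yellow [ 0.522 -0.184  0.02 ]
orange [ 0.624 -0.257  0.02 ]
blue [ 0.624 -0.113  0.02 ]
trayc1 [0.534 0.184 0.02 ]
trayc2 [0.374 0.155 0.02 ]
barL [0.60374214 0.21611819 0.146     ]
barR [ 0.6393922 -0.0536683  0.146    ]
grip [0.62509683 0.07899613 0.176     ]
[[ 0.698   0.2187  0.012 ]
 [ 0.7348 -0.0302  0.012 ]
 [ 0.5852 -0.0524  0.012 ]
 [ 0.5498  0.1966  0.012 ]] [0.6419453  0.08318904 0.012     ]
[0.55128041 0.19008211 0.012     ]
[ 0.58577123 -0.05188884  0.012     ]
[ 0.73175746 -0.03339386  0.012     ]
0 [0.62553559 0.0788725  0.176     ] [0.62509683 0.07899613 0.176     ]
0.02 [0.60454269 0.05917989 0.196     ] [0.62032115 0.07561691 0.196     ]
0.039 [0.58459944 0.0404719  0.215     ] [0.61578426 0.07240665 0.215     ]
```

Call:
play_rows(plan="0 -1 0.3 0.25 -1;0 -1 0.3 0.25 -1;0 -1 0.3 0.25 -1;0 -1 0.3 0.25 -1;0 -1 0.3 0.25 -1;0 -1 0.3 0.25 -1;0 -1 0.3 0.25 -1", grip_force=40)

```text
clock: 0.8
eef_pos: [0.2604, 0.4774, 0.2778]
orientation: [0.053, 0.999, -0.0, 0.0]
force: [0.5, 0.7, 0.2]
opening: 0.0929
```

Call:
play_rows(plan="0.75 -1 0 0.24 -1;0.75 -1 0 0.24 -1;0.75 -1 0 0.24 -1;0.75 -1 0 0.24 -1;0.75 -1 0 0.24 -1;0.75 -1 0 0.24 -1;0.75 -1 0 0.24 -1;0.75 -1 0 0.24 -1")

```text
clock: 1.6
eef_pos: [0.41, 0.2793, 0.2772]
orientation: [-0.074, 0.997, -0.0, -0.0]
force: [-0.0, -0.8, -0.3]
opening: 0.093
```

Call:
play_rows(plan="1 -1 0 0 -1;1 -1 0 0 -1;1 -1 0 0 -1;1 -1 0 0 -1;1 -1 0 0 -1;1 -1 0 0 -1;1 -1 0 0 -1;1 -1 0 0 -1;1 -1 0 0 -1")

```text
clock: 2.5
eef_pos: [0.6091, 0.082, 0.2768]
orientation: [-0.076, 0.997, 0.0, -0.001]
force: [0.4, 0.5, 0.5]
opening: 0.0929
```

Call:
play_rows(plan="0.07 -0.015 -0.2 0 -1;0.07 -0.015 -0.4 0 -1;0.07 -0.015 -0.6 0 -1;0.07 -0.015 -0.615 0 -1;0.07 -0.015 -0.615 0 1;0.07 -0.015 -0.615 0 1;0.07 -0.015 -0.615 0 1;0.07 -0.015 -0.615 0 1;0.07 -0.015 -0.615 0 1;0.07 -0.015 -0.615 0 1")

```text
clock: 3.5
eef_pos: [0.6233, 0.079, 0.1544]
orientation: [-0.076, 0.997, 0.0, -0.001]
force: [0.0, 0.0, 0.3]
opening: 0.0496
```

Call:
play_rows(plan="0 0 0 0 1;0 0 0 0 1;0 0 0 0 1")

```text
clock: 3.8
eef_pos: [0.6227, 0.0827, 0.1543]
orientation: [-0.077, 0.997, 0.002, -0.001]
force: [-1.9, 9.3, -0.9]
opening: 0.0397
```

Call:
play_rows(plan="0 0 0.1 0 1;0 0 0.2 0 1;0 0 0.3 0 1;0 0 0.4 0 1;0 0 0.5 0 1;0 0 0.6 0 1;0 0 0.66 0 1;0 0 0.7 0 1;0 0 0.7 0 1;0 0 0.7 0 1")

```text
clock: 4.8
eef_pos: [0.6226, 0.0828, 0.2937]
orientation: [-0.077, 0.997, 0.002, -0.001]
force: [2.3, 1.7, -5.0]
opening: 0.0403
```

Call:
play_rows(plan="0 0 0 0 1;0 0 0 0 1;0 0 0 0 1;0 0 -0.03 0 1;0 0 -0.06 0 1;0 0 -0.09 0 1;0 0 -0.1 0 1;0 0 -0.105 0 1;0 0 -0.105 0 1")

```text
clock: 5.7
eef_pos: [0.6227, 0.0828, 0.273]
orientation: [-0.077, 0.997, 0.002, -0.001]
force: [0.3, 0.2, -1.3]
opening: 0.04
```

Call:
play_rows(plan="0 0 0 0 -1;0 0 0 0 -1;0 0 0 0 -1;0 0 0 0 -1;0 0 0.2 0 -1;0 0 0.35 0 -1;-0.3 0 0.35 0 -1;-0.6 0.2 0.35 0 -1;-0.9 0.6 0.35 0 -1;-1 0.8 0.35 0 -1")

```text
clock: 6.7
eef_pos: [0.4641, 0.1848, 0.3436]
orientation: [-0.076, 0.997, 0.002, -0.0]
force: [0.4, 0.4, 0.1]
opening: 0.093
```

```bash
python3 - <<'E'
from h import *
c=snap('scene','a.png'); d=snap('top','b.png')
a=c['frame'][110:230,150:300,::-1]; b=d['frame'][150:230,130:280,::-1]
cv2.imwrite('pics/s2.png',np.vstack([cv2.resize(x,None,fx=2.9,fy=2.9,interpolation=2) for x in (a,b)]))
print(r.get_obs()['eef_pos'])
E
```

```text
[0.4619386  0.18993482 0.34362525]
```

View pics/s2.png

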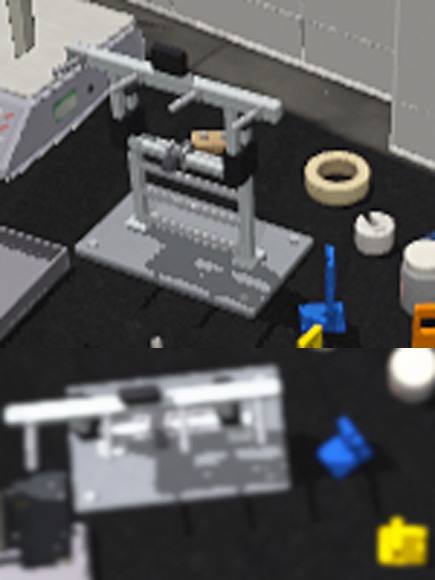

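The bar is now up, with the pawl nose on the topmost rung. Peg tips in the top view are near (262,443) and (32,467). I'll check these against the predicted positions.

```bash
python3 - <<'E'
from h import *
t=load('top');s=load('scene'); T=lambda u,v:(130+u/2.9,150+(v-348)/2.9); 
def st(o,a,p): return np.array([o[0]+np.cos(a)*p[0]-np.sin(a)*p[1],o[1]+np.sin(a)*p[0]+np.cos(a)*p[1],p[2]])
o,a=(.6230,.082),.145
inv=lambda P:[round(float(q),1) for q in 1e3*np.array([[np.cos(a),np.sin(a)],[-np.sin(a),np.cos(a)]])@(P[:2]-np.array(o))]
for n,u,v,z in(('barR',280,381,.265),('barL',5,412,.265),('grip',140,394,.295),('tip3',262,443,.262),('tip0',32,467,.262)):
    P=back(t,*T(u,v),z); print(n,P.round(4),inv(P))
S=lambda u,v:(150+u/2.9,110+v/2.9)
for n,u,v,z in(('tip2',172,107,.262),('tip3',231,122,.262),('grip',167,52,.295),('barRt',281,103,.265)):
    P=back(s,*S(u,v),z); print(n,P.round(4),inv(P))
for i,y in enumerate((.1125,.0375,-.0375,-.1125)): print(i,st(o,a,(-.032,y,.258)).round(4),st(o,a,(-.058,y,.262)).round(4))
E
```

```text
barR [ 0.6458 -0.0525  0.265 ] [3.1, -136.4]
barL [0.6062 0.2156 0.265 ] [2.6, 134.7]
grip [0.6206 0.0791 0.295 ] [-2.8, -2.6]
tip3 [ 0.5832 -0.0373  0.262 ] [-56.6, -112.3]
tip0 [0.5526 0.1856 0.262 ] [-54.7, 112.7]
tip2 [0.5737 0.0344 0.262 ] [-55.6, -40.0]
tip3 [ 0.5879 -0.0326  0.262 ] [-51.3, -108.4]
grip [0.6135 0.0723 0.295 ] [-10.8, -8.2]
barRt [ 0.6419 -0.0559  0.265 ] [-1.2, -139.2]
0 [0.5751 0.1887 0.258 ] [0.5494 0.1849 0.262 ]
1 [0.5859 0.1145 0.258 ] [0.5602 0.1107 0.262 ]
2 [0.5968 0.0403 0.258 ] [0.571  0.0365 0.262 ]
3 [ 0.6076 -0.0339  0.258 ] [ 0.5819 -0.0377  0.262 ]
```

```bash
cat > go.py <<'E'
from fit import *
def rel(x,y,z,yaw):
    o=r.get_obs(); q=o['orientation']; from scipy.spatial.transform import Rotation as Ro
    ya=Ro.from_quat(q).as_matrix()[:,1]; cur=np.arctan2(ya[1],ya[0])-np.pi/2
    d=(yaw-cur+np.pi/2)%np.pi-np.pi/2
    print('from',o['eef_pos'].round(4),'yaw',round(cur,3),'-> rel',((np.array([x,y,z])-o['eef_pos'])/.2).round(3),'turn',round(np.degrees(d)/60,3))
def look(i=None):
    t=r.camera('top');s=r.camera('scene')
    for n,c in(('top',t),('scene',s)): np.savez(f'{n}.npz',**{k:np.array(v) for k,v in c.items()})
    L=[('fork',.4367,-.0504),('short',.4153,-.1674),('sound',.4268,-.2888),('sound',.5383,-.2877)]
    for j,(k,x,y) in enumerate(L):
        if i is None or j in i: p,f=fit([t,s],k,x,y); print(j,k,p.round(4),round(f,1))
E
python3 - <<'E'
from go import *
look(); rel(.4367,-.0504,.03,-.38)
E
```

```text
0 fork [ 0.4365 -0.0505 -0.3865] 14.8
1 short [ 0.4158 -0.1678  0.6546] 32.2
2 sound [ 0.4266 -0.2886 -0.2639] 119.8
3 sound [ 0.5383 -0.2877  0.4188] 68.3
from [0.4654 0.1855 0.3434] yaw 0.156 -> rel [-0.143 -1.18  -1.567] turn -0.512
```

Call:
play_rows(plan="-0.15 -1 -0.8 -0.51 -0.5;-0.15 -1 -0.8 -0.51 -0.5;-0.15 -1 -0.8 -0.51 -0.5;-0.15 -1 -0.8 -0.51 -0.5;-0.15 -1 -0.8 -0.51 -0.5;-0.15 -1 -0.8 -0.51 -0.5;-0.15 -1 -0.8 -0.51 -0.5;-0.15 -1 -0.8 -0.51 -0.5;-0.15 -1 -0.8 -0.51 -0.5", grip_force=15)

```text
clock: 7.8
eef_pos: [0.4365, -0.0135, 0.1843]
orientation: [0.187, 0.982, 0.003, 0.001]
force: [-0.1, -0.2, 0.0]
opening: 0.0698
```

```bash
python3 -c "
from go import *
rel(.4367,-.0504,.03,-.38)"
```

```text
from [ 0.4365 -0.0135  0.1843] yaw -0.376 -> rel [ 0.001 -0.185 -0.771] turn -0.004
```

Call:
play_rows(plan="0 -0.185 0 0 -0.5;0 -0.185 -0.2 0 -0.5;0 -0.185 -0.4 0 -0.5;0 -0.185 -0.6 0 -0.5;0 -0.185 -0.77 0 -0.5;0 -0.185 -0.77 0 -0.5;0 -0.185 -0.77 0 1;0 -0.185 -0.77 0 1;0 -0.185 -0.77 0 1;0 -0.185 -0.77 0 1")

```text
clock: 8.8
eef_pos: [0.4374, -0.0504, 0.0317]
orientation: [0.187, 0.982, 0.003, 0.002]
force: [0.0, 0.3, -0.5]
opening: 0.0424
```

Call:
play_rows(plan="0 0 0 0 1;0 0 0 0 1;0 0 0 0 1;0 0 0 0 1")

```text
clock: 9.2
eef_pos: [0.4379, -0.0503, 0.0326]
orientation: [0.187, 0.982, 0.003, 0.003]
force: [-0.5, 1.1, 13.9]
opening: 0.0337
```

Call:
play_rows(plan="0 0 0.2 0 1;0 0 0.4 0 1;0 0.2 0.6 0 1;0 0.45 0.6 0 1;0 0.7 0.6 0 1;0 0.95 0.6 0 1;0 1 0.6 0 1;0 1 0.6 0 1")

```text
clock: 10.0
eef_pos: [0.4377, 0.1526, 0.1527]
orientation: [0.184, 0.983, 0.004, 0.003]
force: [-0.1, -0.0, -0.1]
opening: 0.0336
```

```bash
python3 - <<'E'
from go import *
c=snap('scene','c.png',crop=(80,140,320,310),scale=3); rel(.44,.225,.038,-.1)
E
```

```text
from [0.4376 0.1505 0.1526] yaw -0.373 -> rel [ 0.012  0.373 -0.573] turn 0.261
```

View pics/c.png

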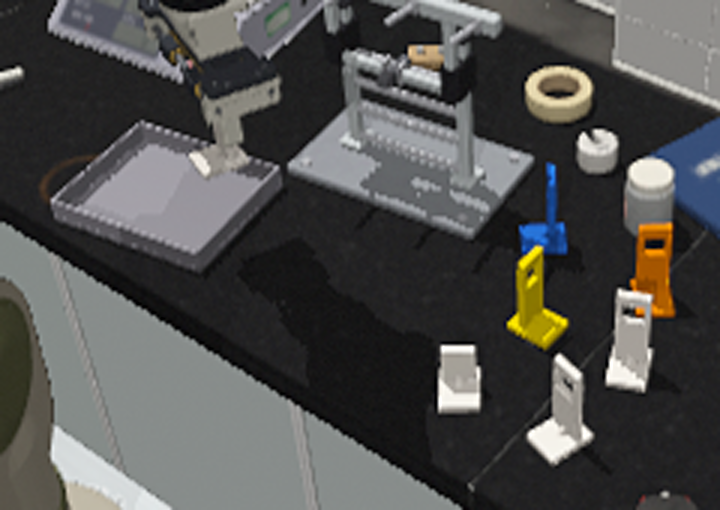

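The picture shows the fork bracket held under the gripper, over the edge of the tray. I'll place it.

Call:
play_rows(plan="0.01 0.2 0 0.1 1;0.01 0.375 0 0.2 1;0.01 0.375 -0.2 0.26 1;0.01 0.375 -0.4 0.26 1;0.01 0.375 -0.5 0.26 1;0.01 0.375 -0.57 0.26 1;0.01 0.375 -0.57 0.26 1;0.01 0.375 -0.57 0.26 0;0.01 0.375 -0.57 0.26 -0.2;0.01 0.375 -0.57 0.26 -0.2")

```text
clock: 11.05
eef_pos: [0.44, 0.2253, 0.0395]
orientation: [0.051, 0.999, 0.004, 0.003]
force: [0.2, -0.1, -0.7]
opening: 0.0529
```

Call:
play_rows(plan="0 0 0 0 -0.2;0 0 0.2 0 -0.2;0 0 0.4 0 -0.2;0 0 0.6 0 -0.2;0 -0.3 0.6 0.3 -0.5;0 -0.6 0.6 0.6 -0.5;0 -0.9 0.6 0.73 -0.5;0 -1 0.6 0.73 -0.5;0 -1 0.6 0.73 -0.5;0 -1 0.6 0.73 -0.5")

```text
clock: 12.05
eef_pos: [0.4401, 0.0235, 0.16]
orientation: [-0.325, 0.946, 0.005, 0.002]
force: [-0.3, 0.0, 0.4]
opening: 0.0697
```

```bash
python3 - <<'E'
from go import *
look((1,2,3)); rel(.4158,-.1678,.02,.655)
E
```

```text
1 short [ 0.4155 -0.1677  0.6373] 12.5
2 sound [ 0.4266 -0.2887 -0.2658] 111.3
3 sound [ 0.5382 -0.2879  0.4234] 68.7
from [0.4402 0.0257 0.1598] yaw 0.66 -> rel [-0.122 -0.968 -0.699] turn -0.004
```

Call:
play_rows(plan="-0.12 -0.25 0 0 -0.5;-0.12 -0.5 0 0 -0.5;-0.12 -0.75 0 0 -0.5;-0.12 -0.97 0 0 -0.5;-0.12 -0.97 -0.1 0 -0.5;-0.12 -0.97 -0.3 0 -0.5;-0.12 -0.97 -0.5 0 -0.5;-0.12 -0.97 -0.68 0 -0.5;-0.12 -0.97 -0.7 0 -0.5;-0.12 -0.97 -0.7 0 0.2")

```text
clock: 13.15
eef_pos: [0.4162, -0.1669, 0.0195]
orientation: [-0.324, 0.946, 0.006, 0.001]
force: [-0.3, 0.4, -0.3]
opening: 0.0655
```

Call:
play_rows(plan="0 0 0 0 1;0 0 0 0 1;0 0 0 0 1;0 0 0 0 1;0 0 0 0 1;0 0 0 0 1")

```text
clock: 13.75
eef_pos: [0.4166, -0.1671, 0.0204]
orientation: [-0.324, 0.946, 0.005, 0.002]
force: [-0.8, 0.1, 11.6]
opening: 0.0337
```

Call:
play_rows(plan="0 0 0.2 0 1;0 0 0.45 0 1;0 0.2 0.7 0 1;0 0.45 0.7 -0.1 1;0 0.7 0.7 -0.2 1;0 0.95 0.7 -0.3 1;0 1 0.7 -0.4 1;0 1 0.7 -0.5 1;0 1 0.7 -0.6 1")

```text
clock: 14.65
eef_pos: [0.4163, 0.0338, 0.1606]
orientation: [-0.015, 1.0, 0.005, 0.003]
force: [-1.1, -1.2, -1.1]
opening: 0.0336
```

Call:
play_rows(plan="0.03 0.25 0 0 1;0.06 0.5 0 0 1;0.06 0.75 0 0 1;0.06 1 0 0 1;0.06 1 0 0 1;0.06 1 0 0 1")

```text
clock: 15.25
eef_pos: [0.4278, 0.2349, 0.1606]
orientation: [-0.016, 1.0, 0.005, 0.003]
force: [0.0, -1.2, -1.0]
opening: 0.0336
```

```bash
python3 -c "
from go import *
rel(.43,.315,.026,0)"
```

```text
from [0.4278 0.2349 0.1606] yaw 0.033 -> rel [ 0.011  0.4   -0.673] turn -0.031
```

Call:
play_rows(plan="0.01 0.2 0 0 1;0.01 0.4 0 0 1;0.01 0.4 -0.2 0 1;0.01 0.4 -0.4 0 1;0.01 0.4 -0.55 0 1;0.01 0.4 -0.67 0 1;0.01 0.4 -0.67 0 1;0.01 0.4 -0.67 0 0;0.01 0.4 -0.67 0 -0.2;0.01 0.4 -0.67 0 -0.2")

```text
clock: 16.25
eef_pos: [0.4304, 0.3148, 0.028]
orientation: [-0.016, 1.0, 0.005, 0.004]
force: [-0.3, -0.4, -0.5]
opening: 0.0531
```

Call:
play_rows(plan="0 0 0 0 -0.2;0 0 0.2 0 -0.2;0 0 0.45 0 -0.2;0 0 0.7 0 -0.2;0 -0.25 0.75 0 -0.5;0 -0.5 0.75 0 -0.5;0 -0.75 0.75 -0.1 -0.5;0 -1 0.75 -0.2 -0.5;0 -1 0.75 -0.3 -0.5;0 -1 0.75 -0.3 -0.5")

```text
clock: 17.25
eef_pos: [0.4305, 0.1134, 0.1788]
orientation: [0.143, 0.99, 0.005, 0.005]
force: [0.6, 0.5, -0.2]
opening: 0.0694
```

Call:
play_rows(plan="0 -0.25 0 0 -0.5;0 -0.5 0 0 -0.5;0 -0.75 0 0 -0.5;0 -1 0 0 -0.5;0 -1 0 0 -0.5;0 -1 0 0 -0.5")

```text
clock: 17.85
eef_pos: [0.4309, -0.0868, 0.179]
orientation: [0.143, 0.99, 0.005, 0.006]
force: [0.6, 0.4, 0.1]
opening: 0.0698
```

```bash
python3 - <<'E'
from go import *
look((2,3)); rel(.4266,-.2887,.062,-.266)
f=np.hstack([load('scene')['frame'][150:290,90:310,::-1],load('top')['frame'][140:280,90:310,::-1]])
cv2.imwrite('pics/d.png',cv2.resize(f,None,fx=1.8,fy=1.8,interpolation=2))
E
```

```text
2 sound [ 0.4267 -0.2888 -0.2872] 100.3
3 sound [ 0.5382 -0.2879  0.4234] 66.3
from [ 0.4309 -0.0848  0.1789] yaw -0.283 -> rel [-0.022 -1.019 -0.584] turn 0.016
```

View pics/d.png

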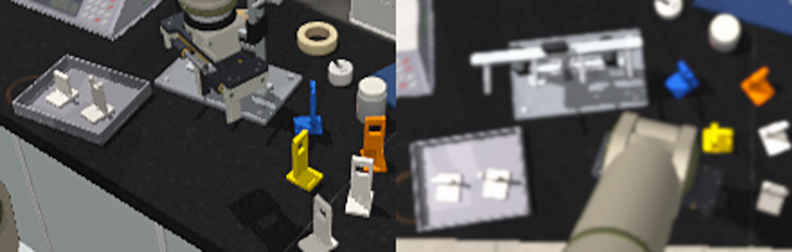

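Both rejects are standing in the tray. Next is sound bracket 2.

Call:
play_rows(plan="-0.02 -0.25 0 0.01 -0.5;-0.02 -0.5 0 0.01 -0.5;-0.02 -0.75 0 0.01 -0.5;-0.02 -1 0 0.01 -0.5;-0.02 -1 0 0.01 -0.5;-0.02 -1 0 0.01 -0.5")

```text
clock: 18.55
eef_pos: [0.4277, -0.2838, 0.1786]
orientation: [0.135, 0.991, 0.005, 0.005]
force: [0.2, 0.6, -0.3]
opening: 0.0697
```

Call:
play_rows(plan="0 -0.02 -0.2 0 -0.5;0 -0.02 -0.4 0 -0.5;0 -0.02 -0.585 0 -0.5;0 -0.02 -0.585 0 -0.5;0 -0.02 -0.585 0 -0.5;0 -0.02 -0.585 0 1;0 -0.02 -0.585 0 1;0 -0.02 -0.585 0 1;0 -0.02 -0.585 0 1;0 -0.02 -0.585 0 1")

```text
clock: 19.55
eef_pos: [0.4279, -0.288, 0.0621]
orientation: [0.135, 0.991, 0.005, 0.006]
force: [-0.5, -0.3, -1.0]
opening: 0.0344
```

Call:
play_rows(plan="0 0 0 0 1;0 0 0 0 1")

```text
clock: 19.75
eef_pos: [0.4278, -0.288, 0.0621]
orientation: [0.135, 0.991, 0.005, 0.006]
force: [0.1, 0.8, 0.6]
opening: 0.0339
```

Call:
play_rows(plan="0 0 0.25 0 1;0 0 0.5 0 1;0 0.1 0.75 0.1 1;0 0.3 0.94 0.2 1;0 0.5 0.94 0.3 1;0 0.7 0.94 0.4 1;0 0.9 0.94 0.4 1;0 1 0.94 0.4 1;0 1 0.94 0.4 1")

```text
clock: 20.65
eef_pos: [0.4275, -0.0853, 0.2502]
orientation: [-0.076, 0.997, 0.007, 0.004]
force: [1.0, -0.3, -1.0]
opening: 0.0337
```

Call:
play_rows(plan="0.1 0.2 0 0 1;0.2 0.4 0 0 1;0.3 0.6 0 0 1;0.4 0.8 0 0 1;0.48 0.96 0 0 1;0.48 0.96 0 0 1;0.48 0.96 0 0 1")

```text
clock: 21.35
eef_pos: [0.5236, 0.1059, 0.2495]
orientation: [-0.076, 0.997, 0.006, 0.004]
force: [-0.8, -0.3, -1.7]
opening: 0.0339
```

```bash
python3 - <<'E'
from go import *
c=snap('scene','e.png',crop=(150,100,290,220),scale=4); t=snap('top','e2.png'); rel(.5256,.1057,.25,.145)
E
```

```text
from [0.5231 0.1047 0.2498] yaw 0.15 -> rel [0.012 0.005 0.001] turn -0.005
```

View pics/e.png

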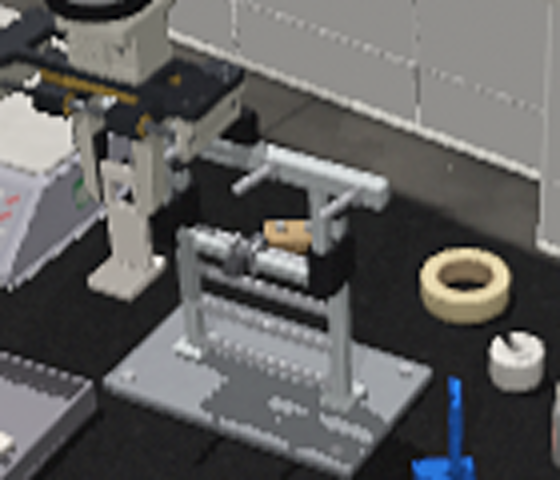

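The bracket is held upright in front of peg1, with its eye at crop (122,180). Inserting now.

Call:
play_rows(plan="0.06 0.01 0 0 1;0.12 0.02 0 0 1;0.18 0.03 0 0 1;0.24 0.04 0 0 1;0.3 0.047 0 0 1;0.31 0.049 0 0 1;0.31 0.049 0 0 1")

```text
clock: 22.15
eef_pos: [0.5853, 0.1145, 0.2495]
orientation: [-0.075, 0.997, 0.006, 0.003]
force: [-0.1, 0.4, -0.1]
opening: 0.0338
```

```bash
python3 - <<'E'
from go import *
o=r.get_obs(); c=snap('scene','f.png'); t=snap('top','f2.png')
a=c['frame'][115:185,155:275,::-1]; b=t['frame'][155:225,130:250,::-1]
cv2.imwrite('pics/f3.png',np.vstack([cv2.resize(x,None,fx=4.2,fy=4.2,interpolation=2) for x in (a,b)])); print(o['force'])
E
```

```text
[-0.11558906  0.4389416  -0.11588996]
```

View pics/f3.png

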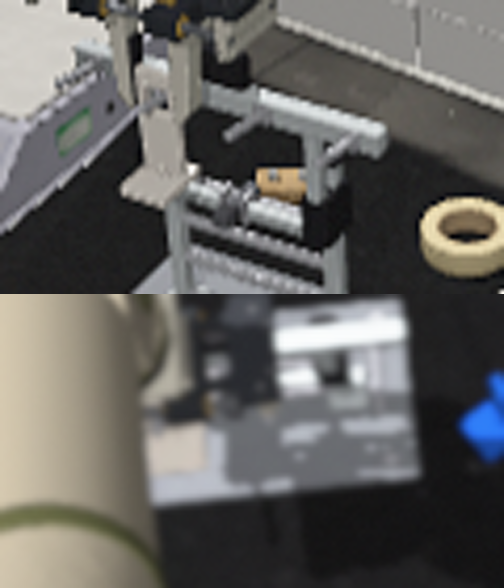

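The peg shows through the eye at crop (155,97), and there is no contact force. Lower and release.

Call:
play_rows(plan="0 0 -0.02 0 1;0 0 -0.035 0 1;0 0 -0.04 0 1;0 0 -0.04 0 0.1;0 0 -0.04 0 -0.1;0 0 -0.04 0 -0.1;0 0 -0.04 0 -0.1;0 0 -0.04 0 -0.1;0 0 -0.04 0 -0.1")

```text
clock: 23.15
eef_pos: [0.5847, 0.1144, 0.2417]
orientation: [-0.075, 0.997, 0.006, 0.003]
force: [-0.3, -0.1, -0.0]
opening: 0.0514
```

Call:
play_rows(plan="0 0 0.1 0 -0.1;0 0 0.2 0 -0.1;0 0 0.3 0 -0.1;-0.1 0 0.5 0 -0.1;-0.3 0 0.5 0 -0.1;-0.5 -0.2 0.5 0 -0.5;-0.7 -0.5 0.5 0 -0.5;-0.7 -0.8 0.5 0 -0.5;-0.7 -1 0.5 0 -0.5;-0.7 -1 0.5 0 -0.5")

```text
clock: 24.15
eef_pos: [0.4435, -0.0894, 0.3422]
orientation: [-0.073, 0.997, 0.006, 0.004]
force: [-0.4, 0.6, 0.1]
opening: 0.0698
```

Call:
play_rows(plan="0 -0.25 -0.2 0 -0.5;0 -0.5 -0.4 0.1 -0.5;0 -0.75 -0.6 0.2 -0.5;0 -1 -0.6 0.27 -0.5;0 -1 -0.6 0.27 -0.5;0 -1 -0.6 0.27 -0.5")

```text
clock: 24.75
eef_pos: [0.442, -0.2944, 0.2206]
orientation: [-0.21, 0.978, 0.006, 0.002]
force: [0.1, -0.1, -0.0]
opening: 0.0696
```

```bash
python3 - <<'E'
from go import *
look((3,)); rel(.5382,-.2879,.062,.423)
c=load('scene');t=load('top')
a=c['frame'][115:205,155:295,::-1]; b=t['frame'][150:240,130:270,::-1]
cv2.imwrite('pics/g3.png',np.vstack([cv2.resize(x,None,fx=3.3,fy=3.3,interpolation=2) for x in (a,b)]))
E
```

```text
3 sound [ 0.5383 -0.288   0.4219] 387.1
from [ 0.443  -0.2899  0.2218] yaw 0.427 -> rel [ 0.476  0.01  -0.799] turn -0.004
```

View pics/g3.png

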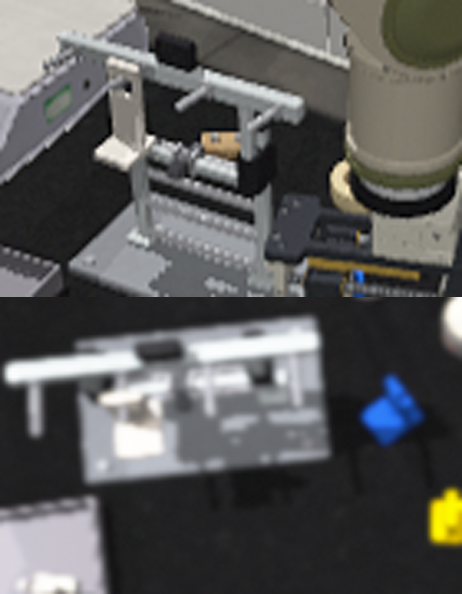

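The first sound bracket hangs on peg1. On to the last one.

Call:
play_rows(plan="0.24 0.01 0 0 -0.5;0.475 0.01 0 0 -0.5;0.475 0.01 -0.1 0 -0.5;0.475 0.01 -0.3 0 -0.5;0.475 0.01 -0.5 0 -0.5;0.475 0.01 -0.7 0 -0.5;0.475 0.01 -0.8 0 -0.5;0.475 0.01 -0.8 0 -0.5;0.475 0.01 -0.8 0 0.2;0.475 0.01 -0.8 0 1")

```text
clock: 25.85
eef_pos: [0.5392, -0.2876, 0.0636]
orientation: [-0.212, 0.977, 0.006, 0.004]
force: [-0.1, -0.5, 0.1]
opening: 0.0581
```

Call:
play_rows(plan="0 0 0 0 1;0 0 0 0 1;0 0 0 0 1;0 0 0 0 1;0 0 0 0 1;0 0 0 0 1")

```text
clock: 26.45
eef_pos: [0.5396, -0.2877, 0.0644]
orientation: [-0.212, 0.977, 0.006, 0.004]
force: [-0.6, 0.9, 7.8]
opening: 0.0336
```

Call:
play_rows(plan="0 0 0.25 0 1;0 0 0.5 0 1;0 0 0.75 0 1;0 0.2 0.94 -0.1 1;0 0.45 0.94 -0.2 1;0 0.7 0.94 -0.27 1;0 0.95 0.94 -0.27 1;0 1 0.94 -0.27 1;0 1 0.94 -0.27 1")

```text
clock: 27.35
eef_pos: [0.5396, -0.085, 0.2524]
orientation: [-0.075, 0.997, 0.005, 0.005]
force: [0.6, -0.6, -0.8]
opening: 0.0334
```

Call:
play_rows(plan="0 0.2 0 0 1;0.03 0.22 0 0 1;0.03 0.22 0 0 1;0.03 0.22 0 0 1;0.03 0.22 0 0 1")

```text
clock: 27.85
eef_pos: [0.5453, -0.043, 0.2523]
orientation: [-0.074, 0.997, 0.005, 0.005]
force: [-0.3, 0.5, -1.1]
opening: 0.0338
```

```bash
python3 - <<'E'
from go import *
rel(.5472,-.0427,.252,.145); rel(.6076,-.0339,.252,.145)
E
```

```text
from [ 0.5453 -0.043   0.2523] yaw 0.147 -> rel [ 0.009  0.001 -0.001] turn -0.002
from [ 0.5453 -0.043   0.2523] yaw 0.147 -> rel [ 0.311  0.045 -0.001] turn -0.002
```

Call:
play_rows(plan="0.06 0.009 0 0 1;0.12 0.018 0 0 1;0.18 0.027 0 0 1;0.24 0.036 0 0 1;0.3 0.045 0 0 1;0.31 0.045 0 0 1;0.31 0.045 0 0 1")

```text
clock: 28.55
eef_pos: [0.6076, -0.0339, 0.252]
orientation: [-0.074, 0.997, 0.005, 0.004]
force: [-0.7, 0.4, -0.2]
opening: 0.0336
```

```bash
python3 - <<'E'
from go import *
snap('scene','h.png',crop=(155,105,295,205),scale=4); print(r.get_obs()['force'])
E
```

```text
[-0.17087469  0.71888397 -0.27178934]
```

View pics/h.png

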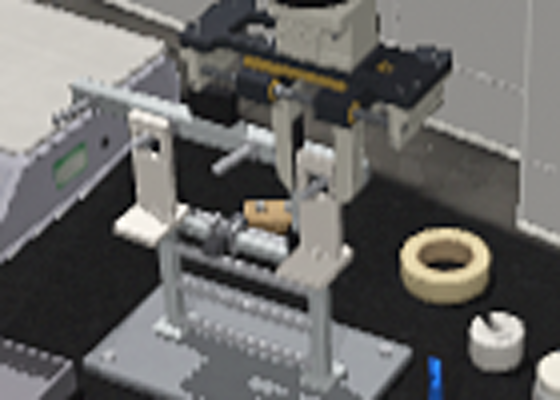

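The peg3 tip shows through the eye at about (317,185), with no contact force. Lower, release and retreat.

Call:
play_rows(plan="0 0 -0.02 0 1;0 0 -0.035 0 1;0 0 -0.04 0 1;0 0 -0.04 0 0.1;0 0 -0.04 0 -0.1;0 0 -0.04 0 -0.1;0 0 -0.04 0 -0.1;0 0 -0.04 0 -0.1;0 0 -0.04 0 -0.1")

```text
clock: 29.5
eef_pos: [0.6071, -0.0341, 0.2441]
orientation: [-0.073, 0.997, 0.005, 0.004]
force: [-0.6, 0.1, 0.0]
opening: 0.0514
```

Call:
play_rows(plan="0 0 0.1 0 -0.1;0 0 0.2 0 -0.1;0 0 0.3 0 -0.1;-0.1 0 0.5 0 -0.1;-0.3 0 0.5 0 -0.1;-0.5 -0.2 0.5 0 -0.1;-0.7 -0.5 0.5 0 -0.1;-0.7 -0.8 0.5 0 -0.1;-0.7 -1 0.5 0 -0.1;-0.7 -1 0.5 0 -0.1")

```text
clock: 30.5
eef_pos: [0.4657, -0.2382, 0.3448]
orientation: [-0.072, 0.997, 0.004, 0.005]
force: [-0.2, -0.7, -0.4]
opening: 0.051
```

Call:
play_rows(plan="0 -0.25 0 0 -0.1;0 -0.5 0 0 -0.1;0 -0.75 0 0 -0.1;0 -1 0 0 -0.1;0 -1 0 0 -0.1;0 -1 0 0 -0.1;0 -1 0 0 -0.1;0 -1 0 0 -0.1")

```text
clock: 31.3
eef_pos: [0.4663, -0.4365, 0.3449]
orientation: [-0.073, 0.997, 0.005, 0.005]
force: [0.2, 0.3, 0.3]
opening: 0.0513
```

```bash
python3 - <<'E'
from go import *
c=snap('scene','i.png');t=snap('top','i2.png')
a=c['frame'][100:300,80:310,::-1]; b=t['frame'][140:280,80:310,::-1]
cv2.imwrite('pics/i3.png',np.vstack([cv2.resize(x,None,fx=s,fy=s,interpolation=2) for x,s in ((a,1.74),(b,1.74))]))
E
```

```text
(no output)
```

View pics/i3.png

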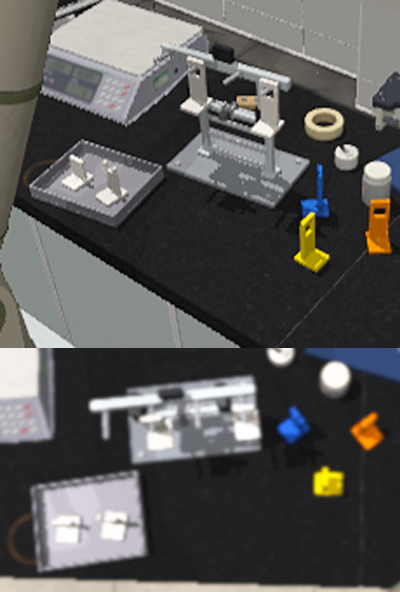

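Both sound brackets hang on the pegs, both rejects stand in the tray, the bar is still up, and the look-alikes haven't moved. I'm handing in.

```bash
python3 -c "
from station import r
print(r.close_job())"
```

```text
the job is handed in; nothing more can be done
None
```

The job is done and handed in at about 31 s of robot time.

- **Stand:** Before touching any bracket, I raised the sliding section to about 0.139. I then lowered it until the pawl took the load on the topmost rung (about 0.119 by the gripper's height) and let go. It was still up in the last pictures.
- **Sound brackets:** There were two, and they hang by their eyes on peg1 and peg3. I saw the peg through each eye and felt no contact force before letting go.
- **Short shots:** There were also two, the open fork and the stubby leg. Both stand in the reject tray.

**Last checks:** The final pictures from both cameras, with the arm clear, show all four brackets in place. The jar, the weight and the blue, yellow and orange look-alikes are where they started. The stopwatch and the red look-alike were outside that last crop, but the arm never came down near them.

Nothing failed. The hand-fitted stand position was about 4 mm off in y when I first closed on the grip. I corrected for that before hanging the brackets.

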